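# Change over the bakery's roll boxes

### The job

The red-lidded box has sold out and the blue-lidded one is next: swing the open red lid shut, and flip the blue lid up and over backwards, past upright, so that it stays open by itself. Use only the fingertips or the outside of the fingers: do not pinch the lids or force them, and leave the jars, bread and other things on the counter where they are.

Things in the scene. Friction and masses are not known exactly. Their poses are not given: they have to be found in the camera images.
- blue_box: fixed box of light wood (it does not move), 90 mm deep (its x) x 160 mm wide (its y) x 100 mm high; origin: centre of its underside on the counter. Its own +x points from its front (towards the robot) to its hinge side, z up. It carries the blue lid; shut at the start, three rolls inside.
- blue_lid (a joint): angle of the blue lid: 0 = shut, level on the box; 1.57 = upright; 1.85 = stop, leaning back beyond the hinge. The hinge turns freely: gravity shuts the lid from below about 1.57 and drops it back to the stop from above. The lid is a flat blue-painted board 115 mm (hinge to free edge) x 160 mm x 8 mm, 180 g, without handle; when shut its free edge juts out 25 mm beyond the box's front wall, its underside 100 mm above the counter, so that a fingertip fits under it.
- blue_hinge (a point): point on the blue lid's hinge line, mid-width, at the top of the box's rear wall (100 mm above the counter, 45 mm behind the box's origin). The hinge line runs along the box's y. Axes turn with the lid: x from the free edge to the hinge, y along the hinge, z out of the lid's upper face.
- blue_lip (a point): middle of the blue lid's free edge, half-way through the 8 mm board, 115 mm from the hinge; axes as at the hinge point.
- red_box: fixed box of light wood (it does not move), 90 mm deep (its x) x 160 mm wide (its y) x 100 mm high; origin: centre of its underside on the counter. Its own +x points from its front (towards the robot) to its hinge side, z up. It carries the red lid; empty, lid open at the start.
- red_lid (a joint): angle of the red lid: 0 = shut, level on the box; 1.57 = upright; 1.85 = stop, leaning back beyond the hinge. The hinge turns freely: gravity shuts the lid from below about 1.57 and drops it back to the stop from above. The lid is a flat red-painted board 115 mm (hinge to free edge) x 160 mm x 8 mm, 180 g, without handle; when shut its free edge juts out 25 mm beyond the box's front wall, its underside 100 mm above the counter, so that a fingertip fits under it.
- red_hinge (a point): point on the red lid's hinge line, mid-width, at the top of the box's rear wall (100 mm above the counter, 45 mm behind the box's origin). The hinge line runs along the box's y. Axes turn with the lid: x from the free edge to the hinge, y along the hinge, z out of the lid's upper face.
- red_lip (a point): middle of the red lid's free edge, half-way through the 8 mm board, 115 mm from the hinge; axes as at the hinge point.
- jam_jar: amber glass jam jar with brass-coloured cap, 62 mm across, 90 mm high, between the two boxes; origin at the centre of its underside. Leave it alone.
- honey_bottle: amber honey bottle with yellow cap, 54 mm across, 150 mm high, beyond the boxes; origin at the centre of its underside. Leave it alone.
- mug: white mug, 80 mm across, 90 mm high, handle on one side, at the left; origin at the centre of its underside. Leave it alone.
- roll_front: loose bread roll, 76 mm across, 48 mm high, between the boxes, nearer the robot than the jam jar; origin at the centre of its underside. Leave it alone.
- roll_side: loose bread roll, 76 mm across, 48 mm high, at the left; origin at the centre of its underside. Leave it alone.
- loaf: loaf about 85 x 190 x 60 mm on a dark 18 mm bread board at the right; origin at the centre of its underside. Leave it alone.
- pastry_brush: wooden pastry brush lying at the far right, behind the boxes. Leave it alone.
Things that resemble listed ones, but are neither listed nor needed, are in the scene too. Leave any green, purple or turquoise look-alike of the red_box alone.

How it is judged:
At the end, for the whole second after the job is handed in: The blue lid rests back against its stop (angle above 1.75 rad), the red lid lies shut (angle below 0.06 rad), both at rest, and each bystander is within 25 mm of where it stood (value of joint blue_lid above 1.75 rad and value of joint red_lid below 0.06 rad and velocity of joint blue_lid between -0.1 and 0.1 rad/s and velocity of joint red_lid between -0.1 and 0.1 rad/s and distance of each of jam_jar, honey_bottle, mug, roll_front, roll_side, loaf, pastry_brush from where it was at the start of the episode below 0.025 m); the robot touches nothing.
It fails at once if a lid is pinched or forced (more than 30 N from the fingers) (contact force between the fingers and blue_lid_c0 above 30 N or contact force between the fingers and red_lid_c0 above 30 N).
It fails at once if a bystander is pushed away or picked up (moved more than 25 mm) (distance of any of jam_jar, honey_bottle, mug, roll_front, roll_side, loaf, pastry_brush from where it was at the start of the episode above 0.025 m).
It also fails if it takes over 51 s, if anything falls off the work surface, if the arm or the gripper's body presses on something with over 40 N, if the wrist force passes 120 N, or if a joint passes its speed limit or range.

### The arm

A 6-joint arm with a two-finger parallel gripper is mounted at the origin on the work surface. World frame = base frame: x ahead of the robot, y to its left, z up, the work surface at z = 0. Lengths are in m, angles in rad, forces in N, time in s.
With the tool pointing down it reaches from about 0.35 to 0.8 m from the base axis. Payload 7.3 kg.
Tool frame: the origin (TCP) lies on the mounting face of the last link; the fingertips stand 173 mm ahead of it and the grasp point (between the pads) lies 155 mm ahead of it; z points along the fingers, y is the line along which they close (so a half turn about z gives the same grasp; the last joint's range is limited). The gripper opens to 85 mm and grips with 20 to 120 N. Pads are 22 mm wide; open, the fingers measure 114 mm over their backs; the gripper's body (76 mm by 85 mm) begins 54 mm behind the grasp point. The pads swing forward as they close: fully open they stand 13 mm farther back than shut.
Start: joints at [-1.376, 0.342, 1.524, -0, 1.275, -0.146], TCP at [0.175, -0.495, 0.405] pointing down, gripper open.
Joint ranges: [-2.53, 2.53], [-0.77, 2.02], [0.04, 2.7], [-1, 4.14], [0.28, 2.66], [-3.11, 3.11]. Speed limits (rad/s): [2.57, 2.57, 3.14, 3.14, 3.14, 3.14].

### API

Orientations are given as a unit quaternion [x, y, z, w].
In Python, from bench import * gives the robot as it stands.
- The arm moves only by the tool apply_moves, never from a script. Its argument "targets" is a list of rows, each an object of numbers: "dx", "dy", "dz": the shift along the world's x, y, z in mm; "roll": the turn about the world's z in degrees; "hand": the opening, from 0 (shut) to 1 (fully open). In form: [{"dx": .., "dy": .., "dz": .., "roll": .., "hand": ..}, ...]. A call has 1 to 12 rows; each row is the pose to reach, as a shift and turn from the pose commanded when the call began; what a row does not reach only later rows make up. A row lasts 1/10 s, in which the tool goes at most 50 mm and 8.59 degrees, less where a joint would pass 70% of its speed; a pose out of reach is approached as far as the arm can. A call with a gripper value outside its range is refused whole. The fingers move at their own pace and stop on an object; the grip force is fixed at half the most. Time passes only in rows, so rows that repeat a pose let the fingers close. It gives the time, the measured TCP pose, the force, the opening and the grip force at its end, in the units of the state.
- get_state(): the state, without advancing time (a new reading comes with each control period).
- camera(name): name is "scene" or "top"; returns a dict with "frame" (480x640x3 uint8, red, green, blue), "range_z" (480x640 float32, m along the optical axis (not along the pixel's ray), 0 where there is no reading), "fx", "fy", "cx", "cy" (pixels), "world_to_cam" (4x4, takes a point from world to camera coordinates). Camera axes: x right, y down, z forward; pixel columns grow to the right and rows downward; lengths in m; the calibration is good to about 2 mm. A picture is of the moment at which its call begins.
- finish_job(): hands the job in; it is judged then, once.
Trained networks look in the newest picture that a camera, given by its name, has taken for a name from the list of things; names that differ only in an ending like _2 or _b are one class to them, and where a whole thing is asked for, a point or a joint stands for the part that bears it (a point fixed in the world has none). Each returns a list of dicts, best first, with "p" (0 to 1); they miss things now and then, are a little off and sometimes report something else, mostly with a low value. They report only what shows in the picture. A call takes as long as a camera call. They do not tell look-alikes from the thing itself.
- search_frame(query, camera): "rect" ([left, top, right, bottom] in pixels, round what is visible of it).
- masks_of(query, camera): "mask" (480x640 bool, what is visible of it) and "rect" ([left, top, right, bottom] in pixels, round what is visible of it).
The state is a dict: "t": time; "joint_positions": joint angles; "dq": joint speeds; "joint_efforts": joint torques, N m; "tcp_pos": TCP position; "tcp_rot": TCP orientation; "contact_force": force on the tool from outside, world axes, zero at the start; "wrist_torque": the same for the moment, N m; "opening": opening from 0.0 (shut) to 1.0 (fully open); "grip_force": force on a finger pad.
Only numpy, scipy, OpenCV 4.12 (cv2) and the standard library are available. Lean on these libraries where they do the work, as an engineer would, in place of code of your own. Each camera call takes 0.05 s, during which the arm holds its last target. There are 200 camera calls.

## Working session

There is one attempt and no reset: what is moved stays moved. The work goes in short steps, Python scripts to look and compute and a tool call to move; the robot and the scene stay as the last step left them, time stands still between calls to the robot, and variables do not carry over. Pictures are saved under pics/ and viewed, at most 10 in all, crops included, and the job is handed in when it is done.

Besides the shell and the picture viewer there is one more tool, called after "Emit:" by a JSON object that holds its "op" and its "data". apply_moves: Moves the arm, as the interface text tells. Its arguments: {"type":"object","properties":{"targets":{"type":"array"}},"required":["targets"]}

```bash
mkdir -p pics; cat > h.py <<'E'
from bench import *
import numpy as np, cv2
def pts(c,mask=None):
    z=c["range_z"]; v,u=np.nonzero((z>0) if mask is None else (mask&(z>0)))
    d=z[v,u]; P=np.stack([(u-c["cx"])/c["fx"]*d,(v-c["cy"])/c["fy"]*d,d,np.ones_like(d)])
    return (np.linalg.inv(c["world_to_cam"])@P)[:3].T,u,v
E
python3 - <<'E'
from h import *
C={}
for n in ("scene","top"):
    c=camera(n);C[n]=c
    cv2.imwrite(f"pics/{n}0.png",c["frame"][:,:,::-1])
    for q in ("blue_lid","red_lid","blue_box","red_box","jam_jar","honey_bottle","roll_front","loaf","mug"):
        for m in masks_of(q,n)[:4]:
            P,u,v=pts(c,m["mask"])
            if len(P)>20 and m["p"]>.3: print(n,q,round(m["p"],2),[int(x) for x in m["rect"]],"med",np.median(P,0).round(3),"lo",np.percentile(P,3,axis=0).round(3),"hi",np.percentile(P,97,axis=0).round(3))
s=get_state();print(s["t"],s["tcp_pos"],s["tcp_rot"],s["opening"])
E
```

```text
scene blue_lid 0.72 [220, 264, 311, 338] med [ 0.578 -0.179  0.107] lo [ 0.519 -0.251  0.102] hi [ 0.631 -0.1    0.11 ]
scene red_lid 0.96 [367, 103, 429, 140] med [0.231 0.4   0.107] lo [0.166 0.326 0.102] hi [0.296 0.48  0.11 ]
scene red_lid 0.9 [152, 189, 233, 242] med [ 0.284 -0.235  0.107] lo [ 0.222 -0.306  0.103] hi [ 0.341 -0.159  0.11 ]
scene red_lid 0.87 [307, 146, 379, 196] med [0.333 0.148 0.107] lo [0.273 0.076 0.102] hi [0.386 0.226 0.11 ]
scene red_lid 0.76 [390, 201, 453, 269] med [0.648 0.158 0.196] lo [0.62  0.099 0.109] hi [0.669 0.247 0.211]
scene blue_box 0.7 [221, 263, 318, 353] med [ 0.601 -0.181  0.106] lo [ 0.522 -0.255  0.007] hi [ 0.632 -0.101  0.11 ]
scene red_box 0.79 [365, 96, 428, 168] med [0.257 0.382 0.102] lo [0.173 0.323 0.001] hi [0.302 0.485 0.11 ]
scene red_box 0.7 [152, 187, 239, 270] med [ 0.317 -0.236  0.105] lo [ 0.228 -0.309  0.007] hi [ 0.347 -0.154  0.11 ]
scene red_box 0.62 [304, 150, 382, 223] med [0.363 0.139 0.104] lo [0.276 0.073 0.003] hi [0.387 0.227 0.11 ]
scene red_box 0.6 [335, 275, 365, 323] med [ 0.653 -0.015  0.075] lo [ 0.619
[... 1940 characters left out ...]
[0.662 0.023 0.094]
top honey_bottle 0.92 [300, 141, 317, 162] med [ 0.751 -0.018  0.099] lo [ 0.736 -0.044  0.008] hi [0.776 0.006 0.152]
top roll_front 0.73 [291, 242, 314, 266] med [0.451 0.007 0.04 ] lo [ 0.418 -0.024  0.02 ] hi [0.483 0.038 0.051]
top loaf 0.71 [210, 171, 269, 207] med [0.633 0.18  0.166] lo [0.604 0.109 0.105] hi [0.661 0.25  0.212]
top loaf 0.69 [445, 220, 507, 248] med [ 0.507 -0.517  0.07 ] lo [ 0.466 -0.606  0.021] hi [ 0.549 -0.434  0.08 ]
top mug 0.61 [134, 201, 172, 232] med [0.581 0.475 0.037] lo [ 0.532  0.422 -0.001] hi [0.617 0.5   0.091]
1.0 [ 0.17551467 -0.49480293  0.40474195] [9.85514409e-01 1.69591695e-01 9.94617703e-07 8.69066386e-05] 1.003202646460846
```

View pics/scene0.png

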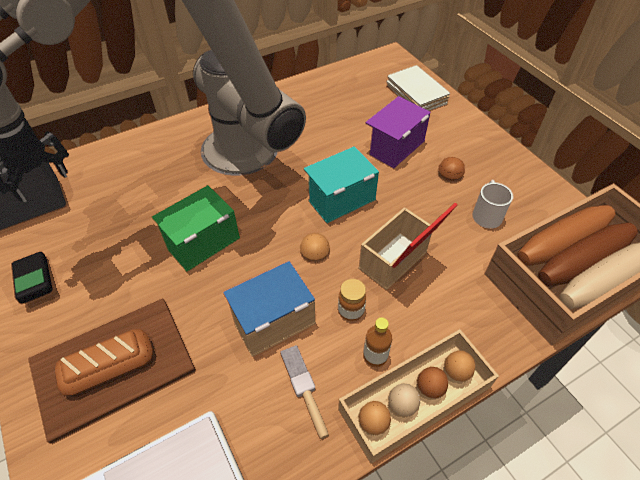

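View pics/top0.png

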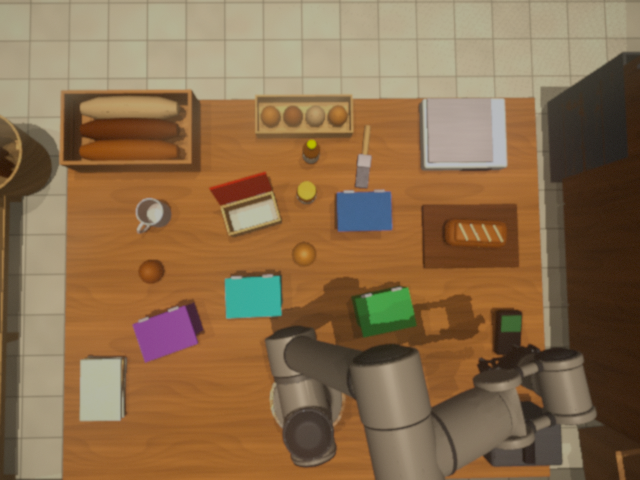

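Candidates for the lids in the scene view: blue (270,297), red open (425,235). Look-alikes are green (197,228), turquoise (343,184) and purple (399,130), which I leave alone. By colour and description I choose blue (270,297) and red (425,235). Next: the yaws, exact edges and a close crop.

```bash
python3 - <<'E'
from h import *
c=camera("top");f=c["frame"]
cv2.imwrite("pics/crop1.png",cv2.resize(f[130:250,190:410,::-1],None,fx=3.6,fy=3.6,interpolation=cv2.INTER_CUBIC))
hsv=cv2.cvtColor(f,cv2.COLOR_RGB2HSV)
for n in("top","scene"):
    if n=="scene": c=camera(n);hsv=cv2.cvtColor(c["frame"],cv2.COLOR_RGB2HSV)
    H,S,V=cv2.split(hsv)
    P,u,v=pts(c,(abs(H.astype(int)-108)<10)&(S>100)); k=(P[:,2]>.09)&(P[:,2]<.125)&(P[:,0]>.48)&(P[:,0]<.68)&(abs(P[:,1]+.17)<.13)
    P=P[k];print(n,"blue",cv2.minAreaRect(P[:,:2].astype(np.float32)*1000),np.median(P[:,2]))
    P,u,v=pts(c,((H<6)|(H>174))&(S>150)); k=(P[:,2]>.1)&(P[:,2]<.23)&(abs(P[:,0]-.64)<.08)&(abs(P[:,1]-.17)<.13)
    P=P[k];m=P.mean(0);w=np.linalg.svd(P-m,full_matrices=False)[2]
    print(n,"red n",w[2].round(3),"mean",m.round(3),"z",np.percentile(P[:,2],[1,99]),len(P))
    for lo,hi in((.12,.14),(.15,.17),(.19,.205),(.205,.22)):
        Q=P[(P[:,2]>lo)&(P[:,2]<hi)]
        if len(Q)>5: print(lo,Q[np.argmin(Q[:,1])].round(3),Q[np.argmax(Q[:,1])].round(3),Q.mean(0).round(3),Q.max(0).round(3))
E
```

```text
top blue ((570.9898071289062, -173.71449279785156), (154.36390686035156, 107.0900650024414), 89.47492980957031) 0.10774501295990957
top red n [-0.927 -0.257  0.272] mean [0.63  0.186 0.162] z [0.10765503 0.21228849] 321
0.12 [0.646 0.105 0.137] [0.604 0.243 0.135] [0.623 0.181 0.132] [0.646 0.243 0.14 ]
0.15 [0.65  0.114 0.163] [0.612 0.25  0.158] [0.629 0.186 0.161] [0.652 0.25  0.17 ]
0.19 [0.664 0.113 0.205] [0.625 0.254 0.203] [0.637 0.201 0.2  ] [0.664 0.254 0.205]
0.205 [0.664 0.115 0.208] [0.626 0.25  0.211] [0.644 0.184 0.209] [0.664 0.25  0.215]
scene blue ((573.344970703125, -174.86538696289062), (115.68811798095703, 159.01634216308594), 0.9682778716087341) 0.1071953602351372
scene red n [ 0.936  0.255 -0.243] mean [0.648 0.162 0.184] z [0.10793056 0.21187272] 464
0.12 [0.652 0.098 0.14 ] [0.62  0.224 0.137] [0.64  0.142 0.131] [0.653 0.224 0.14 ]
0.15 [0.657 0.099 0.156] [0.619 0.241 0.15 ] [0.647 0.145 0.16 ] [0.66  0.241 0.17 ]
0.19 [0.667 0.103 0.201] [0.636 0.236 0.204] [0.658 0.149 0.199] [0.671 0.236 0.205]
0.205 [0.67  0.104 0.207] [0.628 0.258 0.207] [0.65  0.177 0.209] [0.672 0.258 0.213]
```

View pics/crop1.png

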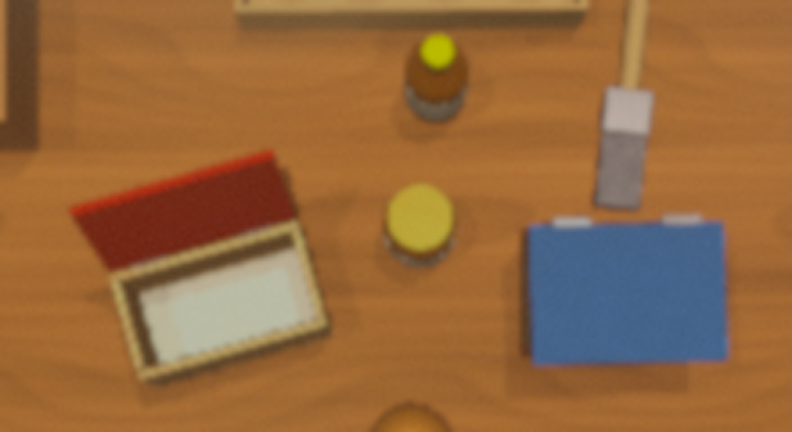

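The crop shows the blue lid shut at (627,293), with its hinges on the far side. The red lid at (185,210) is open and leaning away from the robot, yaw about 15°. Both choices hold. I start with the blue lid.

Emit:
{"op": "apply_moves", "data": {"targets": [{"dx": 40,"dy": 30,"dz": 0,"roll": -8,"hand": 0},{"dx": 70,"dy": 65,"dz": 0,"roll": -16,"hand": 0},{"dx": 100,"dy": 100,"dz": 0,"roll": -19.5,"hand": 0},{"dx": 133,"dy": 135,"dz": 0,"roll": -19.5,"hand": 0},{"dx": 166,"dy": 170,"dz": 0,"roll": -19.5,"hand": 0},{"dx": 200,"dy": 205,"dz": 0,"roll": -19.5,"hand": 0},{"dx": 233,"dy": 240,"dz": 0,"roll": -19.5,"hand": 0},{"dx": 266,"dy": 280,"dz": 0,"roll": -19.5,"hand": 0},{"dx": 290,"dy": 320,"dz": -20,"roll": -19.5,"hand": 0},{"dx": 290,"dy": 320,"dz": -60,"roll": -19.5,"hand": 0},{"dx": 290,"dy": 320,"dz": -105,"roll": -19.5,"hand": 0},{"dx": 290,"dy": 320,"dz": -147,"roll": -19.5,"hand": 0}]}}

```text
t: 2.3
tcp_pos: [0.4656, -0.174, 0.2564]
tcp_rot: [1.0, 0.001, 0.0, 0.0]
contact_force: [1.0, -1.5, -0.2]
opening: 0.002
grip_force: 0.0
```

Emit:
{"op": "apply_moves", "data": {"targets": [{"dx": 15,"dy": 0,"dz": 0,"roll": 0,"hand": 0},{"dx": 28,"dy": 0,"dz": 0,"roll": 0,"hand": 0},{"dx": 30,"dy": 0,"dz": 0,"roll": 0,"hand": 0},{"dx": 32,"dy": 0,"dz": 0,"roll": 0,"hand": 0},{"dx": 32,"dy": 0,"dz": 0,"roll": 0,"hand": 0}]}}

```text
t: 2.8
tcp_pos: [0.4973, -0.1748, 0.2579]
tcp_rot: [1.0, 0.0, 0.0, 0.0]
contact_force: [-0.4, -0.3, -0.2]
opening: 0.004
grip_force: 0.0
```

```bash
python3 - <<'E'
from h import *
c=camera("scene");cv2.imwrite("pics/a1.png",cv2.resize(c["frame"][200:360,180:380,::-1],None,fx=3.6,fy=3.6,interpolation=cv2.INTER_CUBIC))
print(get_state()["tcp_pos"],get_state()["contact_force"])
E
```

```text
[ 0.49713335 -0.17479065  0.25794423] [ 0.00725744 -0.04436224  0.29195487]
```

View pics/a1.png

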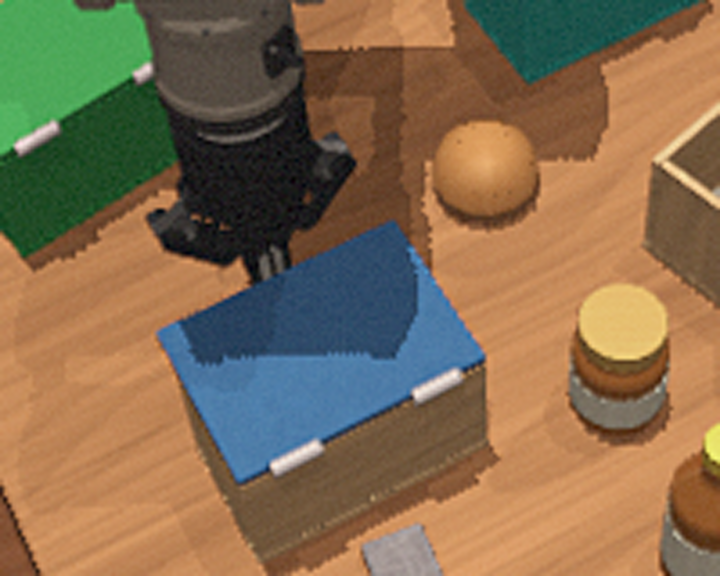

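The closed fingertips stand just in front of the middle of the blue lip (crop 265,265), with no contact yet. I creep in.

Emit:
{"op": "apply_moves", "data": {"targets": [{"dx": 2,"dy": 0,"dz": 0,"roll": 0,"hand": 0},{"dx": 4,"dy": 0,"dz": 0,"roll": 0,"hand": 0},{"dx": 6,"dy": 0,"dz": 0,"roll": 0,"hand": 0},{"dx": 6,"dy": 0,"dz": 0,"roll": 0,"hand": 0}]}}

```text
t: 3.25
tcp_pos: [0.503, -0.1748, 0.2578]
tcp_rot: [1.0, 0.0, -0.001, -0.0]
contact_force: [-5.2, 0.3, 2.0]
opening: 0.004
grip_force: 2.3
```

Emit:
{"op": "apply_moves", "data": {"targets": [{"dx": 0.6,"dy": 0,"dz": 0,"roll": 0,"hand": 0},{"dx": 0.6,"dy": 0,"dz": 2,"roll": 0,"hand": 0}]}}

```text
t: 3.45
tcp_pos: [0.5032, -0.1749, 0.2592]
tcp_rot: [1.0, 0.0, -0.002, -0.0]
contact_force: [-4.9, -1.7, -1.1]
opening: 0.001
grip_force: 2.3
```

Emit:
{"op": "apply_moves", "data": {"targets": [{"dx": 0.8,"dy": 0,"dz": 2,"roll": 0,"hand": 0},{"dx": 1,"dy": 0,"dz": 4,"roll": 0,"hand": 0},{"dx": 1.2,"dy": 0,"dz": 6,"roll": 0,"hand": 0},{"dx": 1.4,"dy": 0,"dz": 8,"roll": 0,"hand": 0}]}}

```text
t: 3.85
tcp_pos: [0.5041, -0.1749, 0.2669]
tcp_rot: [1.0, 0.0, -0.003, -0.0]
contact_force: [-7.2, -2.3, -0.2]
opening: 0.002
grip_force: 3.8
```

```bash
cat >> h.py <<'E'
def blue():
    c=camera("scene");H,S,V=cv2.split(cv2.cvtColor(c["frame"],cv2.COLOR_RGB2HSV))
    P,u,v=pts(c,(abs(H.astype(int)-108)<10)&(S>100)); k=(P[:,2]>.09)&(P[:,2]<.25)&(P[:,0]>.48)&(P[:,0]<.7)&(abs(P[:,1]+.17)<.1)
    P=P[k];m=np.median(P,0);w=np.linalg.svd(P-m,full_matrices=False)[2][2]
    s=get_state();print("n",w.round(3),"lo",np.percentile(P,2,axis=0).round(3),"hi",np.percentile(P,98,axis=0).round(3),s["tcp_pos"].round(4) if hasattr(s["tcp_pos"],"round") else s["tcp_pos"],s["contact_force"])
    return c
E
python3 -c "
from h import *
blue()"
```

```text
n [-0.092 -0.002 -0.996] lo [ 0.52  -0.251  0.106] hi [ 0.628 -0.099  0.118] [ 0.5041 -0.1749  0.2671] [-8.20434242 -2.49018173 -0.2343478 ]
```

Emit:
{"op": "apply_moves", "data": {"targets": [{"dx": 0.4,"dy": 0,"dz": 3.5,"roll": 0,"hand": 0},{"dx": 1,"dy": 0,"dz": 7,"roll": 0,"hand": 0},{"dx": 1.7,"dy": 0,"dz": 10.5,"roll": 0,"hand": 0},{"dx": 2.5,"dy": 0,"dz": 14,"roll": 0,"hand": 0},{"dx": 3.2,"dy": 0,"dz": 17.5,"roll": 0,"hand": 0}]}}

```text
t: 4.4
tcp_pos: [0.5071, -0.1749, 0.2845]
tcp_rot: [1.0, 0.0, -0.003, -0.001]
contact_force: [-8.6, -1.4, 1.2]
opening: -0.001
grip_force: 4.2
```

```bash
python3 -c "
from h import *
blue()"
```

```text
n [-0.244 -0.005 -0.97 ] lo [ 0.523 -0.251  0.107] hi [ 0.629 -0.099  0.134] [ 0.5073 -0.1748  0.2851] [-8.85888493 -0.72729727  2.76760406]
```

Emit:
{"op": "apply_moves", "data": {"targets": [{"dx": 1.5,"dy": 0,"dz": 5.5,"roll": 0,"hand": 0},{"dx": 3.5,"dy": 0,"dz": 11,"roll": 0,"hand": 0},{"dx": 7,"dy": 0,"dz": 20,"roll": 0,"hand": 0},{"dx": 12,"dy": 0,"dz": 29,"roll": 0,"hand": 0},{"dx": 17.5,"dy": 0,"dz": 38,"roll": 0,"hand": 0},{"dx": 23.5,"dy": 0,"dz": 45.5,"roll": 0,"hand": 0}]}}

```text
t: 5.05
tcp_pos: [0.531, -0.1747, 0.3312]
tcp_rot: [1.0, 0.0, -0.003, -0.0]
contact_force: [-9.1, 1.5, 6.8]
opening: -0.002
grip_force: 4.6
```

```bash
python3 -c "
from h import *
c=blue();cv2.imwrite('pics/a2.png',c['frame'][:,:,::-1])"
```

```text
n [0.65  0.008 0.76 ] lo [ 0.548 -0.251  0.108] hi [ 0.631 -0.099  0.178] [ 0.5321 -0.1748  0.3325] [-6.32812186  0.27624193  6.94797171]
```

View pics/a2.png

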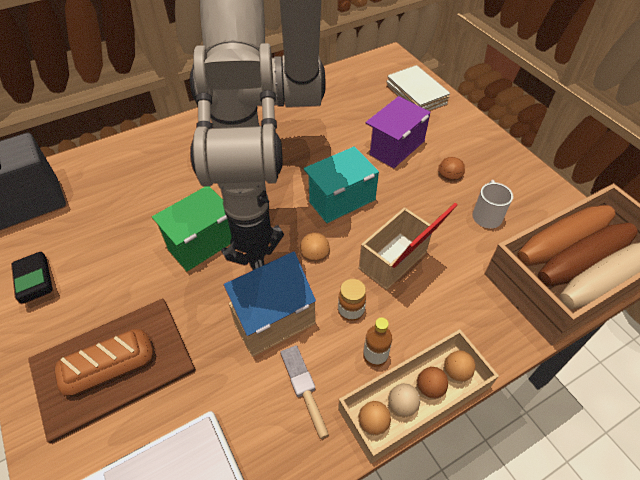

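The lid is up to about 40° and the finger is still on the lip (scene 265,265). I carry on round the arc past upright.

Emit:
{"op": "apply_moves", "data": {"targets": [{"dx": 6.5,"dy": 0,"dz": 7.5,"roll": 0,"hand": 0},{"dx": 13.5,"dy": 0,"dz": 14,"roll": 0,"hand": 0},{"dx": 21.5,"dy": 0,"dz": 20,"roll": 0,"hand": 0},{"dx": 30,"dy": 0,"dz": 25,"roll": 0,"hand": 0},{"dx": 39,"dy": 0,"dz": 29.5,"roll": 0,"hand": 0},{"dx": 48,"dy": 0,"dz": 33,"roll": 0,"hand": 0},{"dx": 58,"dy": 0,"dz": 36,"roll": 0,"hand": 0},{"dx": 68,"dy": 0,"dz": 38,"roll": 0,"hand": 0},{"dx": 76,"dy": 0,"dz": 39,"roll": 0,"hand": 0}]}}

```text
t: 6.0
tcp_pos: [0.609, -0.1747, 0.3699]
tcp_rot: [1.0, 0.0, 0.0, 0.0]
contact_force: [-0.3, -0.2, -0.2]
opening: 0.001
grip_force: 0.1
```

```bash
python3 -c "
from h import *
c=blue()"
```

```text
n [0.996 0.011 0.083] lo [ 0.624 -0.25   0.107] hi [ 0.638 -0.1    0.216] [ 0.6097 -0.1747  0.3698] [-0.51869592  0.18136344  0.74480329]
```

Emit:
{"op": "apply_moves", "data": {"targets": [{"dx": 5,"dy": 0,"dz": 0,"roll": 0,"hand": 0},{"dx": 10,"dy": 0,"dz": 0,"roll": 0,"hand": 0},{"dx": 15,"dy": 0,"dz": 0,"roll": 0,"hand": 0},{"dx": 20,"dy": 0,"dz": 0,"roll": 0,"hand": 0},{"dx": 25,"dy": 0,"dz": 0,"roll": 0,"hand": 0},{"dx": 29,"dy": 0,"dz": 0,"roll": 0,"hand": 0},{"dx": 29,"dy": 0,"dz": 0,"roll": 0,"hand": 0}]}}

```text
t: 6.75
tcp_pos: [0.6376, -0.1748, 0.3695]
tcp_rot: [1.0, 0.0, 0.0, 0.0]
contact_force: [-0.9, 0.6, 0.3]
opening: 0.0
grip_force: 0.0
```

```bash
python3 -c "
from h import *
c=blue()"
```

```text
n [-0.968 -0.012  0.249] lo [ 0.641 -0.252  0.109] hi [ 0.669 -0.1    0.211] [ 0.6374 -0.1748  0.3696] [ 0.4099561 -0.5143593 -0.3266755]
```

The blue lid now rests back at about 104° (its stop). I retreat and go over and behind the red lid.

Emit:
{"op": "apply_moves", "data": {"targets": [{"dx": -20,"dy": 0,"dz": 10,"roll": 0,"hand": 0},{"dx": -40,"dy": 0,"dz": 50,"roll": 0,"hand": 0},{"dx": -40,"dy": 20,"dz": 80,"roll": 4,"hand": 0},{"dx": -20,"dy": 60,"dz": 80,"roll": 8,"hand": 0},{"dx": 0,"dy": 105,"dz": 80,"roll": 12,"hand": 0},{"dx": 15,"dy": 150,"dz": 80,"roll": 15.4,"hand": 0},{"dx": 30,"dy": 195,"dz": 80,"roll": 15.4,"hand": 0},{"dx": 45,"dy": 240,"dz": 80,"roll": 15.4,"hand": 0},{"dx": 60,"dy": 285,"dz": 80,"roll": 15.4,"hand": 0},{"dx": 72,"dy": 330,"dz": 80,"roll": 15.4,"hand": 0},{"dx": 79,"dy": 372,"dz": 80,"roll": 15.4,"hand": 0},{"dx": 79,"dy": 372,"dz": 80,"roll": 15.4,"hand": 0}]}}

```text
t: 8.0
tcp_pos: [0.7158, 0.2034, 0.4482]
tcp_rot: [0.99, 0.138, -0.001, -0.001]
contact_force: [-0.1, 0.7, -0.2]
opening: 0.0
grip_force: 0.0
```

Emit:
{"op": "apply_moves", "data": {"targets": [{"dx": 0,"dy": -5,"dz": -40,"roll": 0,"hand": 0},{"dx": 0,"dy": -7,"dz": -80,"roll": 0,"hand": 0},{"dx": 0,"dy": -7,"dz": -105,"roll": 0,"hand": 0},{"dx": -19,"dy": -12,"dz": -105,"roll": 0,"hand": 0},{"dx": -38,"dy": -17,"dz": -105,"roll": 0,"hand": 0},{"dx": -45,"dy": -19,"dz": -105,"roll": 0,"hand": 0},{"dx": -51,"dy": -21,"dz": -105,"roll": 0,"hand": 0},{"dx": -57,"dy": -23,"dz": -105,"roll": 0,"hand": 0},{"dx": -63,"dy": -24,"dz": -105,"roll": 0,"hand": 0},{"dx": -68,"dy": -25,"dz": -105,"roll": 0,"hand": 0}]}}

```text
t: 9.0
tcp_pos: [0.6492, 0.1716, 0.3477]
tcp_rot: [0.991, 0.134, 0.004, 0.001]
contact_force: [2.9, -3.2, 12.0]
opening: -0.003
grip_force: 1.0
```

```bash
python3 -c "
from h import *
c=blue();cv2.imwrite('pics/a3.png',c['frame'][:,:,::-1])"
```

```text
n [-0.968 -0.012  0.252] lo [ 0.641 -0.252  0.109] hi [ 0.669 -0.1    0.211] [0.6486 0.1716 0.3478] [ 2.27677055 -0.48394473  7.63249418]
```

View pics/a3.png

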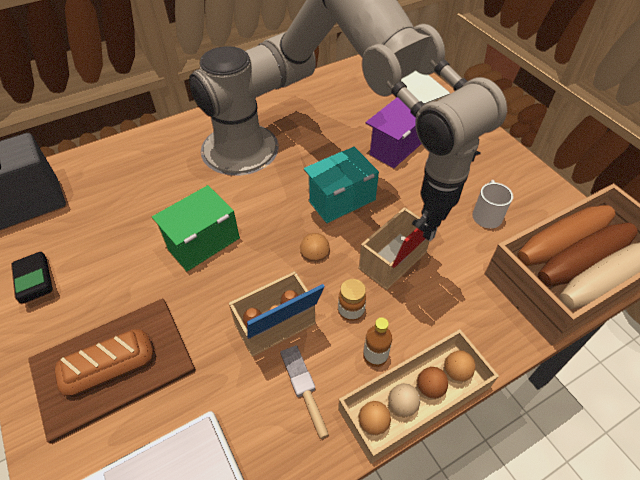

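The blue lid is open and leaning back at (290,308). The finger is behind the red lid at (420,228), which is near upright. The lip seems to push up on the finger (Fz 12 N), so I raise the tip a little before pushing on.

Emit:
{"op": "apply_moves", "data": {"targets": [{"dx": 1,"dy": 0,"dz": 6,"roll": 0,"hand": 0},{"dx": 1,"dy": 0,"dz": 14,"roll": 0,"hand": 0},{"dx": 1,"dy": 0,"dz": 20,"roll": 0,"hand": 0},{"dx": 1,"dy": 0,"dz": 20,"roll": 0,"hand": 0}]}}

```text
t: 9.45
tcp_pos: [0.6494, 0.1723, 0.3658]
tcp_rot: [0.991, 0.134, 0.001, 0.0]
contact_force: [0.7, -0.2, 0.2]
opening: 0.002
grip_force: 0.1
```

```bash
cat >> h.py <<'E'
def red():
  for n in ("scene","top"):
    c=camera(n);H,S,V=cv2.split(cv2.cvtColor(c["frame"],cv2.COLOR_RGB2HSV))
    P,u,v=pts(c,((H<6)|(H>174))&(S>150)); k=(P[:,2]>.095)&(P[:,2]<.23)&(abs(P[:,0]-.6)<.12)&(abs(P[:,1]-.17)<.13)
    P=P[k]
    if len(P)<10: print(n,len(P));continue
    m=np.median(P,0);w=np.linalg.svd(P-m,full_matrices=False)[2][2]
    print(n,len(P),"n",w.round(3),"lo",np.percentile(P,2,axis=0).round(3),"hi",np.percentile(P,98,axis=0).round(3),get_state()["contact_force"])
E
python3 -c "
from h import *
red()"
```

```text
scene 529 n [-0.959 -0.252  0.13 ] lo [0.616 0.097 0.105] hi [0.656 0.203 0.214] [ 0.94864753  0.1539398  -1.12359382]
top 236 n [-0.953 -0.268  0.14 ] lo [0.601 0.107 0.115] hi [0.646 0.247 0.215] [0.22522868 0.11834255 0.24807859]
```

Emit:
{"op": "apply_moves", "data": {"targets": [{"dx": -5,"dy": -1.5,"dz": 0,"roll": 0,"hand": 0},{"dx": -10,"dy": -3,"dz": 1,"roll": 0,"hand": 0},{"dx": -15,"dy": -4,"dz": 2,"roll": 0,"hand": 0},{"dx": -20,"dy": -5.5,"dz": 2,"roll": 0,"hand": 0},{"dx": -26,"dy": -7,"dz": 2,"roll": 0,"hand": 0},{"dx": -32,"dy": -9,"dz": 2,"roll": 0,"hand": 0},{"dx": -32,"dy": -9,"dz": 2,"roll": 0,"hand": 0},{"dx": -32,"dy": -9,"dz": 2,"roll": 0,"hand": 0}]}}

```text
t: 10.35
tcp_pos: [0.6171, 0.1632, 0.3669]
tcp_rot: [0.991, 0.134, 0.0, 0.0]
contact_force: [-0.3, -0.8, -0.4]
opening: 0.001
grip_force: 0.0
```

```bash
python3 -c "
from h import *
red()"
```

```text
scene 1515 n [0.936 0.238 0.259] lo [0.587 0.091 0.105] hi [0.637 0.242 0.211] [-0.38805729  0.11047164  0.0041988 ]
top 176 n [-0.924 -0.238 -0.3  ] lo [0.567 0.094 0.148] hi [0.609 0.234 0.215] [ 0.3599329   0.11832831 -0.12406499]
```

The red lid is past upright and falling shut. I lift clear and then check.

Emit:
{"op": "apply_moves", "data": {"targets": [{"dx": 0,"dy": 0,"dz": 20,"roll": 0,"hand": 0},{"dx": 0,"dy": 0,"dz": 50,"roll": 0,"hand": 0},{"dx": 0,"dy": 0,"dz": 80,"roll": 0,"hand": 0},{"dx": 0,"dy": 0,"dz": 110,"roll": 0,"hand": 0},{"dx": 0,"dy": 0,"dz": 110,"roll": 0,"hand": 0},{"dx": 0,"dy": 0,"dz": 110,"roll": 0,"hand": 0},{"dx": 0,"dy": 0,"dz": 110,"roll": 0,"hand": 0},{"dx": 0,"dy": 0,"dz": 110,"roll": 0,"hand": 0},{"dx": 0,"dy": 0,"dz": 110,"roll": 0,"hand": 0},{"dx": 0,"dy": 0,"dz": 110,"roll": 0,"hand": 0}]}}

```text
t: 11.45
tcp_pos: [0.6173, 0.1632, 0.4761]
tcp_rot: [0.991, 0.134, -0.001, 0.0]
contact_force: [-0.6, 1.1, 0.5]
opening: -0.004
grip_force: 0.0
```

```bash
python3 -c "
from h import *
red()
c=blue();cv2.imwrite('pics/a4.png',c['frame'][:,:,::-1])"
```

```text
scene 2599 n [-0. -0.  1.] lo [0.499 0.076 0.104] hi [0.622 0.234 0.111] [-0.2804841   0.06952831 -0.75721395]
top 1212 n [0.003 0.001 1.   ] lo [0.519 0.077 0.102] hi [0.621 0.236 0.114] [-0.37084957 -0.43746058 -0.45981183]
n [-0.968 -0.012  0.252] lo [ 0.641 -0.251  0.109] hi [ 0.669 -0.1    0.211] [0.6172 0.1632 0.4766] [ 0.00802673 -0.20568974  1.00584566]
```

View pics/a4.png

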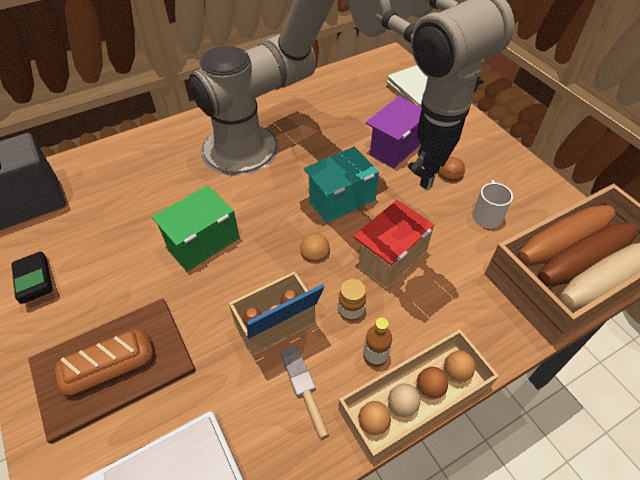

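The red lid lies shut at (395,232). The blue lid leans on its stop at (287,310), at about 1.83 rad. The bystanders look unmoved and the robot touches nothing.

```bash
python3 -c "
from bench import *
print(finish_job())"
```

```text
the job is handed in; nothing more can be done
None
```

The job is handed in: the red lid lies shut, the blue lid rests back at about 1.83 rad (over the 1.75 needed), and nothing else on the counter looked moved in the last picture; no verdict was returned.

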